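Tip the outgoing carton label-up into the courier's taped place

ROBOT

A 6-joint arm with a two-finger parallel gripper is mounted at the origin on the work surface. World frame = base frame: x ahead of the robot, y to its left, z up, the work surface at z = 0. Lengths are in m, angles in rad, forces in N, time in s.
With the tool pointing down it reaches from about 0.375 to 0.975 m from the base axis. Payload 3.8 kg.
Tool frame: the origin (TCP) lies midway between the tips of the shut fingers; the grasp point (between the pads) lies 19 mm behind it; x points along the fingers, y is the direction in which the jaws open and shut, and the axes are right-handed (so a half turn about x gives the same grasp; the last joint's range is limited). The gripper opens to 88 mm and grips with 3 to 60 N. Pads are 18 mm wide; open, the fingers measure 123 mm over their backs; the gripper's body (75 mm by 187 mm) begins 45 mm behind the grasp point.
Start: joints at [-1.199, 0.264, 1.604, -0, 1.274, -0.037], TCP at [0.268, -0.619, 0.239] pointing down, gripper open.
Joint ranges: [-2.63, 2.63], [-0.94, 2.18], [0.31, 2.57], [-1.31, 4.45], [0, 2.66], [-2.55, 2.55]. Speed limits (rad/s): [2.57, 2.57, 3.14, 3.14, 3.14, 3.14].

INTERFACE

Orientations are given as a 3x3 rotation matrix whose columns are the frame's x, y, z axes.
In Python, from cell import ctrl gives the robot as it stands.
- The arm moves only by the tool arm_command, never from a script. Its arguments are lists of equal length, an entry for each row: "claw": the opening, from 0 (shut) to 1 (fully open); "delta_pos": the shift along the world's x, y, z in cm, a list of three; "twist": the turn about the world's z in degrees. In form: {"claw": [claw, ...], "delta_pos": [[dx, dy, dz], ...], "twist": [twist, ...]}. A call has 1 to 10 rows; each row is the pose to reach, as a shift and turn from the pose commanded when the call began; what a row does not reach only later rows make up. A row lasts 1/12 s, in which the tool goes at most 41.7 mm and 7.16 degrees, less where a joint would pass 70% of its speed; a pose out of reach is approached as far as the arm can. A call with a gripper value outside its range is refused whole. The fingers move at their own pace and stop on an object; "newtons" is the grip in N (left out, the last holds). Time passes only in rows, so rows that repeat a pose let the fingers close. It gives the time, the measured TCP pose, the force and the opening at its end, in the units of the state.
- ctrl.sense(): the state, without advancing time (a new reading comes with each control period).
- ctrl.capture(name): name is "scene" or "top" or "wrist"; returns a dict with "color" (400x640x3 uint8, red, green, blue), "intrinsics" (3x3 intrinsics, pixels), "dist_coeffs" ([k1, k2, p1, p2, k3] as OpenCV has them; the pictures are not rectified), "extrinsics" (4x4, takes a point from world to camera coordinates). Camera axes: x right, y down, z forward; pixel columns grow to the right and rows downward; lengths in m; the calibration is good to about 2 mm. A picture is of the moment at which its call begins. There is no depth.
- ctrl.sign_off(): hands the job in, once; it reports no verdict.
The state is a dict: "time_s": time; "joint_pos": joint angles; "dq": joint speeds; "tau": joint torques, N m; "tcp_pos": TCP position; "orientation": TCP orientation; "force": force on the tool from outside, world axes, zero at the start; "wrist_torque": the same for the moment, N m; "grip_width": finger opening in m.
Only numpy, scipy, OpenCV 4.12 (cv2) and the standard library are available. Lean on these libraries where they do the work, as an engineer would, in place of code of your own. Each camera call takes 0.05 s, during which the arm holds its last target. There are 200 camera calls.

TASK

The tall carton that stands on end with an address label on its side is ready for the courier. Without gripping or lifting it, slide it along the desk, still standing, until its leading bottom edge is over the tape of the rectangle marked on the desk, then push it high on the label side so that it topples away from the label and lies flat, label up, inside the taped rectangle (lying on the tape is fine, sticking out beyond it is not). Do not shift or knock over the other things on the desk, and finish with the robot clear of everything.

Things in the scene. Friction and masses are not known exactly. Their poses are not given: they have to be found in the camera images.
- carton: tall brown carton standing on end, 130 wide (y) x 95 deep (x) x 200 mm high (z up), 0.3 to 0.65 kg. Origin: centre of its underside. Its x axis points out of the leading 130 x 200 face towards the taped place; the white label is on the opposite (-x) face. Pushed below 60 mm height it slides (friction 0.45 to 0.75), above 110 mm it tips about its leading bottom edge, falling by itself past 25 degrees
- carton_foot_a (a point): bottom corner of the tall carton's leading face (the 130 x 200 mm face opposite the label, which faces the taped place and is to end underneath), on the +y side: carton (47.5, 65, 0) mm
- carton_foot_b (a point): bottom corner of the tall carton's leading face (the 130 x 200 mm face opposite the label, which faces the taped place and is to end underneath), on the -y side: carton (47.5, -65, 0) mm
- carton_top_a (a point): top corner of the tall carton's leading face (the 130 x 200 mm face opposite the label, which faces the taped place and is to end underneath), on the +y side: carton (47.5, 65, 200) mm
- carton_top_b (a point): top corner of the tall carton's leading face (the 130 x 200 mm face opposite the label, which faces the taped place and is to end underneath), on the -y side: carton (47.5, -65, 200) mm
- place: rectangle outlined on the desk with flat cream masking tape 20 mm wide; 270 mm along its x axis by 190 mm along y over the outside of the tape (230 x 150 inside). Origin: its centre, on the desk. Its x axis points away from the standing carton, within 0.2 rad of the carton's own x axis: the carton starts short of its -x end and is to lie with its 200 mm along x
- small_carton: bystander: shorter brown carton without a label, 80 x 100 x 130 mm high, standing beyond the tall carton as seen from the robot. Origin: centre of underside
- mug: bystander: white mug, 82 mm across, 95 mm high, with a handle. Origin: centre of underside
- tape_dispenser: bystander: black desktop tape dispenser with its roll, 150 x 55 x 99 mm high. Origin: centre of underside
- stapler: bystander: stapler, 150 x 36 x 58 mm high, past the far (+x) end of the place. Origin: centre of underside
- pen_cup: bystander: dark cup with pens, 76 mm across, 160 mm high, past the far (+x) end of the place. Origin: centre of underside
- stamp: bystander: wooden hand stamp, 34 x 66 x 85 mm high, past the far (+x) end of the place. Origin: centre of underside
- tape_roll: bystander: roll of tan packing tape lying flat, 92 mm across, 48 mm high, beside the place on the robot's side. Origin: centre of underside
There are look-alikes about, which are no part of the job. Leave any purple, turquoise or yellow look-alike of the carton alone.

How it is judged:
By the outcome, as a careful person would: the job done as asked, in the order asked, and still so for the second after the job is handed in, with the robot touching nothing.
It also fails if it takes over 42 s, if anything falls off the work surface, if the arm or the gripper's body presses on something with over 40 N, if the wrist force passes 120 N, or if a joint passes its speed limit or range.

## Working session

There is one attempt and no reset: what is moved stays moved. The work goes in short steps, Python scripts to look and compute and a tool call to move; the robot and the scene stay as the last step left them, time stands still between calls to the robot, and variables do not carry over. Pictures are saved under pics/ and viewed, about 8 in all and at most 12, crops included, and the job is handed in when it is done.

Besides the shell and the picture viewer there is one more tool, called after "Call:" as name(argument=value, ...) on one line, values as JSON. arm_command: Moves the arm, as the interface text tells. Its arguments: {"type":"object","properties":{"claw":{"type":"array"},"delta_pos":{"type":"array"},"twist":{"type":"array"},"newtons":{"type":"number"}},"required":["claw","delta_pos","twist"]}

```bash
mkdir -p pics
cat > h.py <<'E'
import numpy as np, cv2
from cell import ctrl
def cap(n,save=None):
    c=ctrl.capture(n)
    if save: cv2.imwrite('pics/'+save,c['color'][:,:,::-1])
    return c
def ray(c,uv):
    K=np.array(c['intrinsics']);d=np.array(c['dist_coeffs'],float);T=np.array(c['extrinsics'])
    p=cv2.undistortPoints(np.array(uv,float).reshape(-1,1,2),K,d).reshape(-1,2)
    R=T[:3,:3];o=-R.T@T[:3,3]
    return o,(np.c_[p,np.ones(len(p))])@R
def plane(c,uv,z=0):
    o,d=ray(c,uv); return o+d*((z-o[2])/d[:,2])[:,None]
def proj(c,P):
    T=np.array(c['extrinsics']);r,_=cv2.Rodrigues(T[:3,:3])
    return cv2.projectPoints(np.array(P,float).reshape(-1,1,3),r,T[:3,3],np.array(c['intrinsics']),np.array(c['dist_coeffs'],float))[0].reshape(-1,2)
E
python3 - <<'E'
from h import *
a=cap('scene');b=cap('top')
im=np.vstack([a['color'],b['color']])[:,:,::-1]
cv2.imwrite('pics/s.png',a['color'][:,:,::-1]);cv2.imwrite('pics/t.png',b['color'][:,:,::-1])
for c in(a,b):print(ray(c,[[320,200]]))
s=ctrl.sense();print(s['time_s'],s['tcp_pos'],s['orientation'],s['force'])
E
```

```text
(array([0.97771704, 0.04744958, 1.55337773]), array([[-0.28828947, -0.01703378, -0.95754664]]))
(array([0.43528659, 0.02893741, 1.43765143]), array([[ 0.07365767,  0.00817176, -0.99736884]]))
0.1 [ 0.2680761  -0.61879493  0.23750634] [[-7.59179512e-04  3.97496235e-01 -9.17603491e-01]
 [ 1.87515095e-03 -9.17601576e-01 -3.97496957e-01]
 [-9.99997954e-01 -2.02241661e-03 -4.87411274e-05]] [-1.4313628   0.75052402 -0.56129533]
```

View pics/s.png

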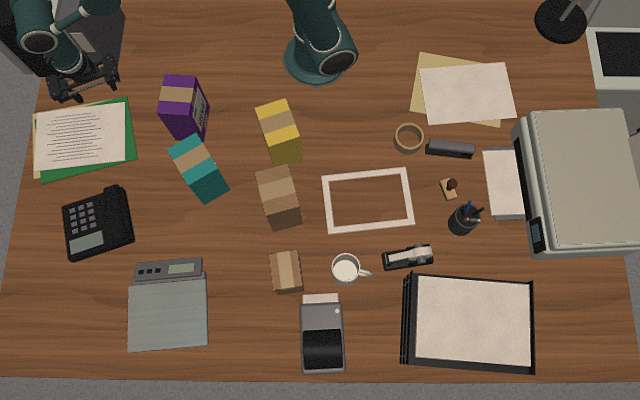

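View pics/t.png

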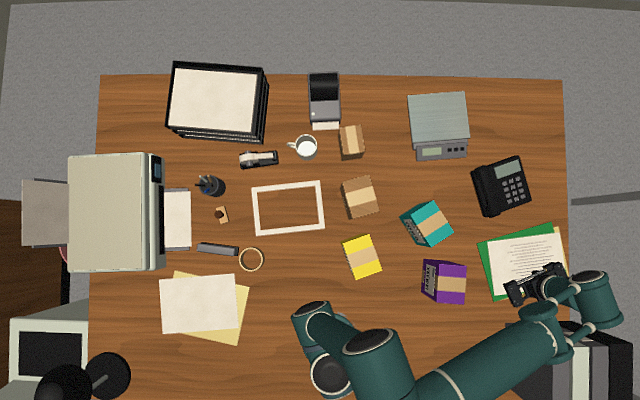

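The tall brown carton is at scene (279,197) and top (360,197). Of the other candidates, the short brown one at scene (286,271) is the bystander, and the purple (183,107), turquoise (199,168) and yellow (278,131) ones are look-alikes. The brown carton is the right colour and sits just short of the tape rectangle, scene (368,200). I'll confirm it in an enlarged crop and measure.

Run:
```python
from h import *
a=cap('scene');b=cap('top')
A=cv2.resize(a['color'][160:235,240:420],None,fx=4,fy=4,interpolation=cv2.INTER_CUBIC)
B=cv2.resize(b['color'][165:240,240:420],None,fx=4,fy=4,interpolation=cv2.INTER_CUBIC)
cv2.imwrite('pics/crop.png',np.vstack([A,B])[:,:,::-1])
for n,c,roi in(('scene',a,(160,245,312,420)),('top',b,(170,245,240,332))):
    h=cv2.cvtColor(c['color'],cv2.COLOR_RGB2HSV);m=((h[...,1]<75)&(h[...,2]>150)).astype(np.uint8)
    r=np.zeros_like(m);r[roi[0]:roi[1],roi[2]:roi[3]]=m[roi[0]:roi[1],roi[2]:roi[3]]
    cs,_=cv2.findContours(r,cv2.RETR_EXTERNAL,cv2.CHAIN_APPROX_NONE)
    k=max(cs,key=cv2.contourArea)
    P=plane(c,k.reshape(-1,2))[:,:2]
    rc=cv2.minAreaRect((P*1000).astype(np.float32));print(n,rc)
    print(cv2.boxPoints(rc))
    # brown carton
    v=h[...,:]; y,x=(197,360) if n=='top' else (185,277)
    print(h[y-20:y+21:4,x].tolist())
```

```text
scene ((506.98297119140625, 167.46449279785156), (192.14768981933594, 271.0852966308594), 6.836874961853027)
[[395.4569   290.60638 ]
 [427.72766   21.448761]
 [618.50903   44.3226  ]
 [586.2383   313.48022 ]]
[[24, 150, 95], [13, 111, 140], [15, 114, 139], [15, 122, 142], [16, 102, 158], [16, 102, 157], [17, 99, 159], [18, 99, 159], [17, 103, 149], [13, 113, 144], [14, 116, 136]]
top ((510.75018310546875, 167.17733764648438), (191.16314697265625, 270.51055908203125), 6.850935459136963)
[[399.71692  290.06525 ]
 [431.98523   21.486195]
 [621.78345   44.28943 ]
 [589.51514  312.86847 ]]
[[16, 136, 159], [16, 138, 164], [16, 131, 169], [18, 99, 221], [20, 91, 229], [19, 93, 226], [19, 87, 229], [15, 137, 164], [16, 129, 164], [14, 131, 166], [13, 157, 127]]
```

View pics/crop.png

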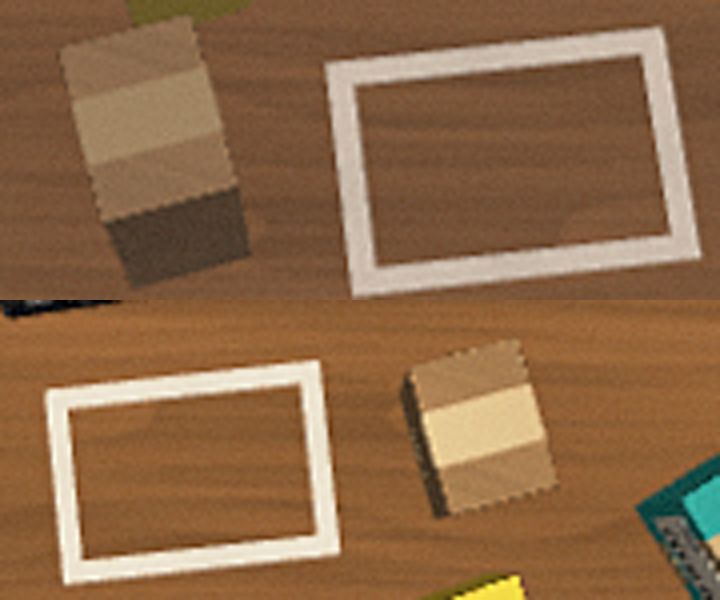

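The crop shows the tall brown carton with tan tape across its top. In the scene half the top corners are at crop (62,50), (192,16), (240,186) and (106,222). In the top half they are at (408,375), (520,340), (556,486) and (446,516). The cream rectangle lies towards +y. The label side (−y) can't be seen in either view.

Run:
```python
from h import *
a=cap('scene');b=cap('top')
f=lambda L,y0,oy:[((x+.5)/4-.5+240,(y-oy+.5)/4-.5+y0) for x,y in L]
S=plane(a,f([(62,50),(192,16),(240,186),(106,222)],160,0),.2)[:,:2]*1e3
Tt=plane(b,f([(520,340),(408,375),(446,516),(556,486)],165,300),.2)[:,:2]*1e3
print(S.round(),Tt.round(),plane(a,f([(134,286),(250,256)],160,0))*1e3,plane(b,f([(440,517)],165,300))*1e3)
for P in(S,Tt):
    print(P.mean(0),cv2.minAreaRect(P.astype(np.float32)))
# bystander footprints: yellow
for n,c in(('s',a),('t',b)):
    h=cv2.cvtColor(c['color'],cv2.COLOR_RGB2HSV)
    m=((h[...,0]>22)&(h[...,0]<34)&(h[...,1]>150)&(h[...,2]>60)).astype(np.uint8)
    m=cv2.morphologyEx(m,cv2.MORPH_OPEN,np.ones((3,3),np.uint8))
    cs,_=cv2.findContours(m,cv2.RETR_EXTERNAL,cv2.CHAIN_APPROX_NONE)
    for k in cs:
        if cv2.contourArea(k)>100:
            print(n,cv2.boundingRect(k)); q=k.reshape(-1,2)
            for z in(0,.13,.2):
                P=plane(c,q,z)*1e3; print(z,P[:,:2].min(0).round(),P[:,:2].max(0).round())
print(plane(b,[[438,200],[452,240],[414,245],[400,210]],.2)*1e3)
```

```text
[[ 491. -158.]
 [ 465.  -68.]
 [ 588.  -32.]
 [ 614. -122.]] [[ 614. -128.]
 [ 584.  -33.]
 [ 465.  -66.]
 [ 491. -158.]] [[ 610.82757443 -123.21510011    0.        ]
 [ 586.48148553  -34.52376358    0.        ]] [[468.83441308 -75.29883621   0.        ]]
[539.30594527 -94.85073531] ((539.2479858398438, -94.73635864257812), (128.6830291748047, 93.7280502319336), 16.195308685302734)
[538.45956899 -96.28867283] ((539.637451171875, -96.82935333251953), (127.43758392333984, 99.29251861572266), 15.35302448272705)
t (353, 260, 29, 20)
0 [ 237. -198.] [310. -89.]
0.13 [ 255. -177.] [322. -79.]
0.2 [ 264. -166.] [328. -73.]
t (341, 234, 32, 20)
0 [ 337. -163.] [411. -42.]
0.13 [ 345. -145.] [413. -36.]
0.2 [ 350. -136.] [414. -32.]
[[ 530.36428105 -359.81067749  200.        ]
 [ 395.85540891 -406.20573674  200.        ]
 [ 378.4353227  -277.18911231  200.        ]
 [ 495.41844053 -230.36369681  200.        ]]
```

Run:
```python
from h import *
a=cap('scene');b=cap('top')
for n,c in(('s',a),('t',b)):
    h=cv2.cvtColor(c['color'],cv2.COLOR_RGB2HSV)
    m=((h[...,0]>80)&(h[...,0]<100)&(h[...,1]>120)&(h[...,2]>40)).astype(np.uint8)
    r=np.zeros_like(m)
    if n=='s': r[120:215,150:250]=m[120:215,150:250]
    else: r[190:255,390:465]=m[190:255,390:465]
    q=np.argwhere(r)[:,::-1].reshape(-1,1,2).astype(np.int32)
    k=cv2.approxPolyDP(cv2.convexHull(q),2,True).reshape(-1,2)
    print(n,[(u.tolist(),p0,p2) for u,p0,p2 in zip(k,(plane(c,k)[:,:2]*1e3).round().tolist(),(plane(c,k,.2)[:,:2]*1e3).round().tolist())])
w=cap('wrist');s=ctrl.sense()
o,d=ray(w,[[320,200]]);print('cam in tool',np.array(s['orientation']).T@(o-s['tcp_pos']),np.array(s['orientation']).T@d[0])
A=cv2.resize(b['color'][185:260,380:470],None,fx=4,fy=4,interpolation=cv2.INTER_CUBIC)
B=cv2.resize(a['color'][125:210,160:250],None,fx=4,fy=4,interpolation=cv2.INTER_CUBIC)
C=cv2.resize(a['color'][20:110,40:130],None,fx=4,fy=4,interpolation=cv2.INTER_CUBIC)[:,:360]
im=np.zeros((600,800,3),np.uint8);im[:300,:360]=A;im[:340,400:760]=B;
cv2.imwrite('pics/tq.png',np.vstack([im[:,:,::-1]]));im[:]=0
```

```text
s [([229, 189], [476.0, -268.0], [540.0, -227.0]), ([204, 204], [525.0, -344.0], [584.0, -293.0]), ([187, 184], [460.0, -403.0], [526.0, -345.0]), ([167, 149], [340.0, -479.0], [422.0, -412.0]), ([196, 133], [283.0, -389.0], [373.0, -333.0])]
t [([453, 232], [421.0, -481.0], [423.0, -410.0]), ([431, 246], [366.0, -393.0], [375.0, -335.0]), ([417, 244], [373.0, -338.0], [382.0, -287.0]), ([399, 217], [478.0, -268.0], [472.0, -227.0]), ([415, 206], [521.0, -331.0], [509.0, -281.0]), ([433, 200], [546.0, -403.0], [530.0, -343.0])]
cam in tool [-0.14586303  0.00038507 -0.07477569] [0.95752496 0.00303733 0.28835225]
```

View pics/tq.png

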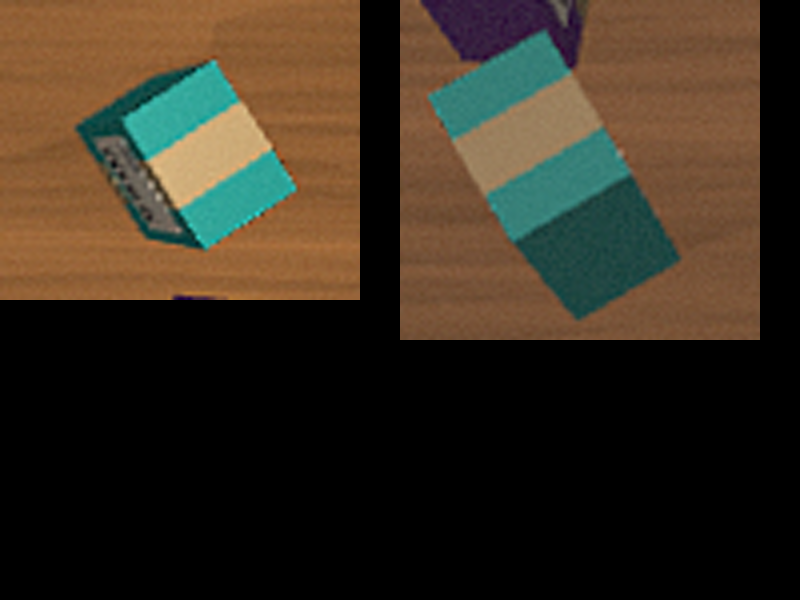

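The gap between turquoise and carton is tight: turquoise's nearest base corners are (477,-268) and (525,-344) mm. The carton centre is about (539,-95.5) with its x axis at 105.8°. The place centre is about (509,167) with its x axis at 96.8°. I'll push low with the narrow end of the gripper body, so first I travel above everything.

Call:
arm_command(claw=[0,0,0,0,0,0,0,0,0,0], delta_pos=[[0,0,4],[3,3.5,6],[6,7,6],[9,10.5,6],[12,14,6],[15,17.5,6],[18,21.5,6],[21,25.5,6],[24,29.5,6],[27,33.5,6]], twist=[0,-3,-6,-9,-12,-14,-16.6,-16.6,-16.6,-16.6])

```text
time_s: 1.28
tcp_pos: [0.5037, -0.3297, 0.299]
orientation: [[0.0, 0.119, -0.993], [-0.0, -0.993, -0.119], [-1.0, 0.0, -0.0]]
force: [0.3, 0.8, -0.3]
grip_width: 0.0241
```

Call:
arm_command(claw=[0,0,0,0], delta_pos=[[2.7,3,0],[2.7,3,0],[2.7,3,0],[2.7,3,0]], twist=[0,0,0,0])

```text
time_s: 1.62
tcp_pos: [0.5297, -0.3015, 0.2987]
orientation: [[-0.0, 0.12, -0.993], [-0.001, -0.993, -0.12], [-1.0, 0.0, 0.001]]
force: [-1.2, 0.4, -0.7]
grip_width: 0.0003
```

Run:
```python
from h import *
a=cap('scene');b=cap('top');s=ctrl.sense();print(s['tcp_pos'],s['joint_pos'])
t=s['tcp_pos']
A=cv2.resize(a['color'][90:230,150:350],None,fx=3,fy=3);B=cv2.resize(b['color'][160:260,300:500],None,fx=3,fy=3)
im=np.vstack([A,B])[:,:,::-1];cv2.imwrite('pics/over.png',cv2.resize(im,(500,600)))
```

```text
[ 0.52905603 -0.30254107  0.29868033] [-5.60052863e-01  1.09681190e-01  1.67539901e+00 -5.11329309e-04
  1.35665111e+00  8.93113791e-01]
```

View pics/over.png

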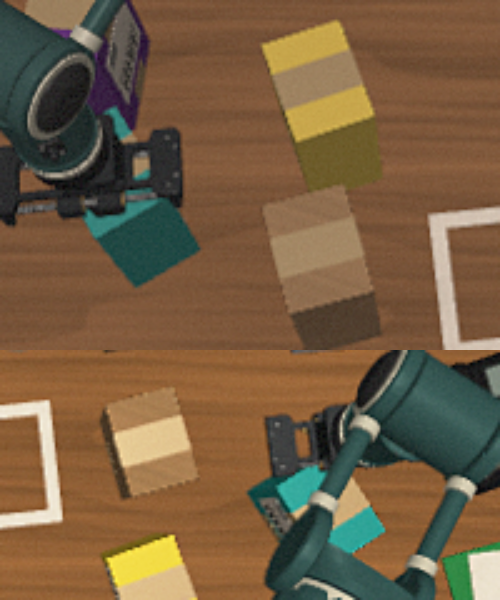

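The picture shows the gripper long along its jaw axis with flat end plates, crop (170,165), and the camera side free. It has to go about (+36,+48) mm further, then descend between turquoise and the carton.

Call:
arm_command(claw=[0,0,0,0,0,0], delta_pos=[[1.8,2.4,0],[3.6,4.9,0],[3.6,4.9,-2],[3.6,4.9,-5],[3.6,4.9,-5],[3.6,4.9,-5]], twist=[0,0,0,0,0,0])

```text
time_s: 2.22
tcp_pos: [0.5637, -0.2531, 0.2466]
orientation: [[-0.005, 0.117, -0.993], [0.002, -0.993, -0.117], [-1.0, -0.003, 0.004]]
force: [1.0, 0.7, 0.0]
grip_width: 0.0004
```

Run:
```python
from h import *
s=ctrl.sense();print(s['tcp_pos'],s['joint_pos'],s['tau'])
```

```text
[ 0.5637473  -0.25308803  0.24664296] [-4.62171153e-01  1.55518393e-01  1.71906776e+00 -1.99806069e-04
  1.27202274e+00  9.91582968e-01] [ 3.18020107e-01 -4.31344807e+01 -3.45391130e+01  6.87683118e-02
 -8.95385351e-02 -2.64913717e-03]
```

Call:
arm_command(claw=[0,0,0,0,0,0,0], delta_pos=[[0,0,-2],[0,0,-4],[0,0,-6],[0,0,-8],[0,0,-10],[0,0,-11],[0,0,-11]], twist=[0,0,0,0,0,0,0])

```text
time_s: 2.8
tcp_pos: [0.5645, -0.253, 0.1374]
orientation: [[-0.003, 0.117, -0.993], [0.001, -0.993, -0.117], [-1.0, -0.002, 0.003]]
force: [-0.7, -0.1, -2.4]
grip_width: 0.0002
```

Run:
```python
from h import *
a=cap('scene');b=cap('top');s=ctrl.sense();print(s['tcp_pos'],s['tau'])
A=cv2.resize(a['color'][100:240,160:360],None,fx=2.5,fy=2.5);B=cv2.resize(b['color'][160:260,300:500],None,fx=2.5,fy=2.5)
cv2.imwrite('pics/mid.png',np.vstack([A,B])[:,:,::-1])
```

```text
[ 0.56630174 -0.25343245  0.14004778] [-6.15302939e-02 -4.49095559e+01 -3.18968153e+01  4.24581848e-02
 -1.08790310e-02 -1.49010364e-03]
```

View pics/mid.png

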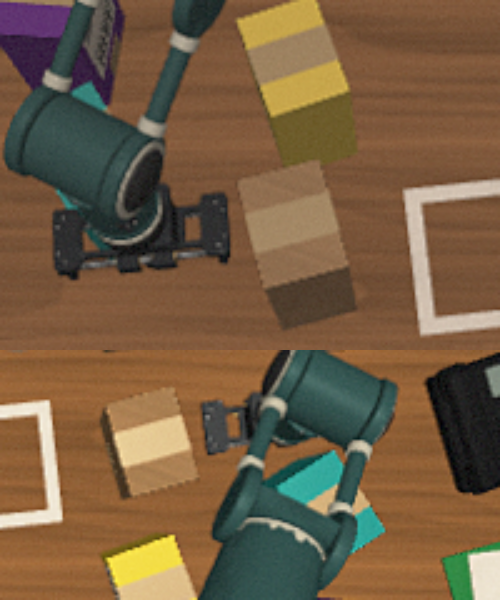

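Run:
```python
from h import *
a=cap('scene');b=cap('top')
def tri(p,q):
    o1,d1=ray(a,[p]);o2,d2=ray(b,[q]);d1=d1[0]/np.linalg.norm(d1);d2=d2[0]/np.linalg.norm(d2)
    M=np.c_[d1,-d2];t=np.linalg.lstsq(M,o2-o1,rcond=None)[0];P,Q=o1+d1*t[0],o2+d2*t[1];return ((P+Q)/2*1e3).round(),np.linalg.norm(P-Q)*1e3
s=lambda x,y:(160+x/2.5,100+y/2.5);t=lambda x,y:(300+x/2.5,160+(y-350)/2.5)
print('disc',tri(s(148,178),t(275,370)))
# plate corner towards carton (two top corners) and linkage rings
print('ring1',tri(s(152,127),t(251,463)),tri(s(58,82),t(348,508)))
print('knob',tri(s(45,90),t(365,445)))
P=np.array([[.566,-.253,z] for z in(.2,.25,.3,.35,.4,.45,.5)])
print(((proj(a,P)-[160,100])*2.5).round().tolist())
# body end-plate front at y+93.5
e=np.array([[.566-.117*.0935+sx*.0375,-.253+.993*.0935,z] for z in(.204,.25,.3) for sx in(-1,1)])
print(((proj(a,e)-[160,100])*2.5).round().tolist(),((proj(b,e)-[300,160])*2.5+[0,350]).round().tolist())
```

```text
disc (array([ 591., -195.,  486.]), np.float64(3.6062425949010732))
ring1 (array([ 501., -206.,  380.]), np.float64(22.906832410161247)) (array([ 450., -313.,  372.]), np.float64(7.915595929664107))
knob (array([ 513., -288.,  497.]), np.float64(1.8204179672577663))
[[148.0, 245.0], [138.0, 231.0], [128.0, 216.0], [117.0, 200.0], [106.0, 183.0], [93.0, 165.0], [79.0, 145.0]]
[[234.0, 202.0], [230.0, 268.0], [228.0, 188.0], [224.0, 256.0], [221.0, 172.0], [217.0, 242.0]] [[198.0, 458.0], [198.0, 402.0], [204.0, 456.0], [204.0, 398.0], [210.0, 453.0], [210.0, 393.0]]
```

Triangulation puts the wrist about 345 mm above the TCP, so it clears turquoise. The end plate also shows up where predicted. Going down.

Call:
arm_command(claw=[0,0,0,0,0,0,0,0], delta_pos=[[0,0,-2.5],[0,0,-5],[0,0,-7.5],[0,0,-10],[0,0,-11.5],[0,0,-12.5],[0,0,-12.5],[0,0,-12.5]], twist=[0,0,0,0,0,0,0,0])

```text
time_s: 3.67
tcp_pos: [0.5666, -0.2528, 0.0146]
orientation: [[0.001, 0.119, -0.993], [-0.0, -0.993, -0.119], [-1.0, 0.001, -0.001]]
force: [0.5, 0.1, 0.7]
grip_width: 0.0005
```

Run:
```python
from h import *
s=ctrl.sense();print(s['tcp_pos'],s['force'])
```

```text
[ 0.56656763 -0.25284494  0.01458357] [0.50198677 0.1246938  0.73829117]
```

Call:
arm_command(claw=[0,0,0,0,0,0,0,0,0,0], delta_pos=[[0,0,-0.9],[-0.4,0.3,-0.9],[-0.7,0.6,-0.9],[-0.8,1.0,-0.9],[-0.9,1.4,-0.9],[-0.9,1.8,-0.9],[-1.0,2.2,-0.9],[-1.0,2.6,-0.9],[-1.1,3.0,-0.9],[-1.1,3.4,-0.9]], twist=[0,0,0,0,0,0,0,0,0,0])

```text
time_s: 4.5
tcp_pos: [0.5547, -0.2181, 0.0048]
orientation: [[-0.0, 0.119, -0.993], [-0.0, -0.993, -0.119], [-1.0, 0.0, 0.0]]
force: [-0.7, -2.9, 0.0]
grip_width: 0.0004
```

Run:
```python
from h import *
a=cap('scene');b=cap('top');s=ctrl.sense();print(s['tcp_pos'],s['force'])
A=cv2.resize(a['color'][150:240,230:430],None,fx=3,fy=3);B=cv2.resize(b['color'][165:255,240:440],None,fx=3,fy=3)
cv2.imwrite('pics/p1.png',np.vstack([A,B])[:,:,::-1])
```

```text
[ 0.55471595 -0.21764986  0.00454645] [ 0.1370393  -2.84751925 -0.79191685]
```

View pics/p1.png

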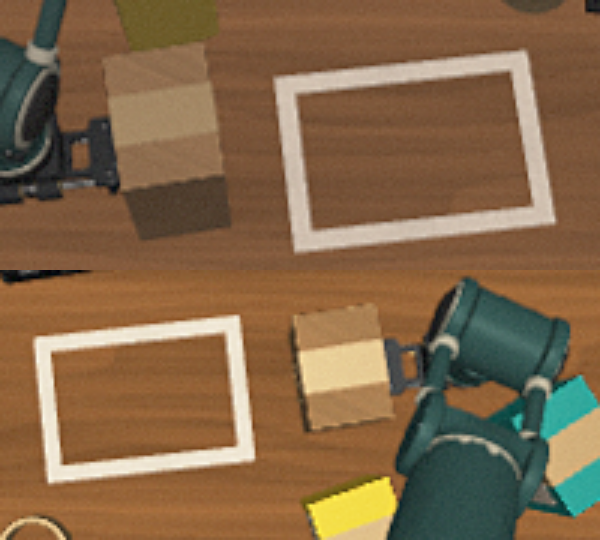

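The carton has been pushed upright and has turned nearly parallel to the rectangle. Its top corners are at crop (293,315), (375,304), (393,418) and (308,431). Next is the remaining distance.

```bash
cat >> h.py <<'E'
PC=np.array([509.,167.3]);X=np.array([-.119,.993]);Y=np.array([-.993,-.119])
def inplace(w): r=np.atleast_2d(w)-PC; return np.c_[r@X,r@Y]
E
python3 - <<'E'
from h import *
b=cap('top');a=cap('scene')
f=lambda L,x0,y0,oy,k:[((x+.5)/k-.5+x0,(y-oy+.5)/k-.5+y0) for x,y in L]
P=plane(b,f([(293,315),(375,304),(393,418),(308,431)],240,165,270,3),.2)[:,:2]*1e3
Q=plane(a,f([(102,60),(202,43),(225,178),(122,193)],230,150,0,3),.2)[:,:2]*1e3
for R in(P,Q):
  print(inplace(R).round(),inplace(R.mean(0)),cv2.minAreaRect(R.astype(np.float32)))
t=np.array(ctrl.sense()['tcp_pos'][:2])*1e3;print('tool',inplace(t))
E
```

```text
[[-195.  -64.]
 [-288.  -67.]
 [-293.   63.]
 [-197.   67.]] [[-2.43452594e+02 -1.01822792e-01]] ((538.2010498046875, -73.59288024902344), (131.37594604492188, 96.31254577636719), 9.026165962219238)
[[-296.   62.]
 [-203.   68.]
 [-194.  -64.]
 [-288.  -68.]] [[-245.30860693   -0.72359023]] ((539.41748046875, -76.1065673828125), (132.32351684570312, 93.96692657470703), 10.422904968261719)
tool [[-3.88177892e+02  3.05565551e-01]]
```

Call:
arm_command(claw=[0,0,0,0,0,0,0,0,0,0], delta_pos=[[-0.05,0.4,0],[-0.1,0.8,0],[-0.15,1.2,0],[-0.2,1.6,0],[-0.24,2.0,0],[-0.29,2.4,0],[-0.34,2.8,0],[-0.38,3.2,0],[-0.43,3.6,0],[-0.48,4.0,0]], twist=[0,0,0,0,0,0,0,0,0,0])

```text
time_s: 5.53
tcp_pos: [0.5501, -0.1781, 0.0048]
orientation: [[0.0, 0.119, -0.993], [-0.0, -0.993, -0.119], [-1.0, 0.0, -0.0]]
force: [1.6, -4.1, 1.6]
grip_width: 0.0006
```

Call:
arm_command(claw=[0,0,0,0,0,0,0,0,0], delta_pos=[[-0.05,0.4,0],[-0.1,0.8,0],[-0.15,1.2,0],[-0.2,1.6,0],[-0.24,2.0,0],[-0.29,2.4,0],[-0.34,2.8,0],[-0.38,3.2,0],[-0.38,3.2,0]], twist=[0,0,0,0,0,0,0,0,0])

```text
time_s: 6.28
tcp_pos: [0.5459, -0.1455, 0.0045]
orientation: [[-0.001, 0.119, -0.993], [0.001, -0.993, -0.119], [-1.0, -0.001, 0.0]]
force: [0.5, -2.5, -0.2]
grip_width: 0.0006
```

Run:
```python
from h import *
a=cap('scene');b=cap('top');s=ctrl.sense();print(s['tcp_pos'],s['force'],inplace(np.array(s['tcp_pos'][:2])*1e3))
A=cv2.resize(a['color'][155:230,255:405],None,fx=4,fy=4,interpolation=2);B=cv2.resize(b['color'][170:245,260:410],None,fx=4,fy=4,interpolation=2)
cv2.imwrite('pics/p2.png',np.vstack([A,B])[:,:,::-1])
```

```text
[ 0.5457749  -0.14591795  0.00428248] [ 0.79288384 -2.18733677 -0.59388289] [[-315.4016358     0.75545914]]
```

View pics/p2.png

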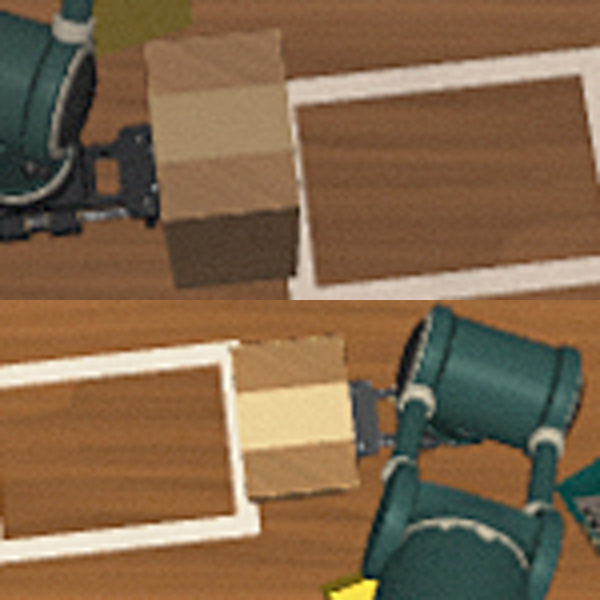

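The carton stands square with its leading edge on the tape, scene crop foot corner (296,278). Checking the numbers.

Run:
```python
from h import *
b=cap('top');a=cap('scene')
f=lambda L,x0,y0,oy,k:[((x+.5)/k-.5+x0,(y-oy+.5)/k-.5+y0) for x,y in L]
P=plane(b,f([(231,347),(344,335),(360,485),(246,500)],260,170,300,4),.2)[:,:2]*1e3
Q=plane(a,f([(145,42),(281,30),(299,206),(163,221)],255,155,0,4),.2)[:,:2]*1e3
for R in(P,Q):
  print(inplace(R).round(),inplace(R.mean(0)),cv2.minAreaRect(R.astype(np.float32)))
print('foot',inplace(plane(a,f([(296,278),(177,290)],255,155,0,4))[:,:2]*1e3))
```

```text
[[-128.  -66.]
 [-223.  -66.]
 [-222.   62.]
 [-126.   64.]] [[-174.80200005   -1.53251884]] ((530.7394409179688, -6.007545471191406), (129.9877471923828, 96.33341979980469), 6.340860366821289)
[[-220.   66.]
 [-125.   64.]
 [-127.  -64.]
 [-220.  -64.]] [[-172.7368746     0.75686192]] ((528.2387084960938, -3.8211517333984375), (130.28736877441406, 95.1175308227539), 6.903731822967529)
foot [[-128.57847337  -63.69412388]
 [-220.67050717  -62.84195313]]
```

Leading edge is at about −127 mm (tape spans −135 to −115). I'll nudge 4 mm further, back off, and rise.

Call:
arm_command(claw=[0,0,0,0,0,0], delta_pos=[[-0.03,0.2,0],[-0.05,0.4,0],[-0.05,0.4,0],[0.1,-0.6,0],[0.25,-2.0,0],[0.3,-2.6,0]], twist=[0,0,0,0,0,0])

```text
time_s: 6.98
tcp_pos: [0.5496, -0.174, 0.0047]
orientation: [[0.0, 0.119, -0.993], [-0.0, -0.993, -0.119], [-1.0, 0.0, -0.0]]
force: [1.0, 0.4, -0.3]
grip_width: 0.0006
```

Call:
arm_command(claw=[0,0,0,0,0,0,0,0,0,0], delta_pos=[[0,0,3],[0,0,7],[0,0,11],[0,0,15],[0,0,19],[0,0,21],[0,0,21],[0,0,21],[0,0,21],[0,0,21]], twist=[0,0,0,0,0,7,14,21,28,35])

```text
time_s: 7.82
tcp_pos: [0.5492, -0.1732, 0.215]
orientation: [[0.0, 0.671, -0.742], [0.0, -0.742, -0.671], [-1.0, 0.0, -0.0]]
force: [0.3, -0.1, 0.1]
grip_width: 0.0001
```

Call:
arm_command(claw=[1,1,1,1,1,1,1,1,1,1], delta_pos=[[0,0,0],[0,0,0],[0,0,0],[0,0,0],[0,0,0],[0,0,0],[0,0,0],[0,0,0],[0,0,0],[0,0,0]], twist=[7,14,21,28,35,42,49,55,55,55])

```text
time_s: 8.65
tcp_pos: [0.5491, -0.173, 0.2145]
orientation: [[-0.0, 0.993, 0.115], [0.0, 0.115, -0.993], [-1.0, -0.0, -0.0]]
force: [0.1, -0.7, -1.1]
grip_width: 0.0646
```

Run:
```python
from h import *
s=ctrl.sense();o=np.array(s['orientation']);print(s['tcp_pos'],s['force'],inplace(np.array(s['tcp_pos'][:2])*1e3),s['grip_width'],np.degrees(np.arctan2(-o[1,2],-o[0,2])),s['joint_pos'])
```

```text
[ 0.54906781 -0.17301535  0.21451779] [ 0.05584357 -0.66851168 -1.12234056] [[-342.70121027    0.71019322]] 0.06457446053352126 96.60693945129705 [-3.48641734e-01  9.42703679e-02  1.84782134e+00  2.11510110e-04
  1.19998513e+00 -4.64031342e-01]
```

Call:
arm_command(claw=[1,1,1,1,1,1,1,1,1,1], delta_pos=[[0,0,-2.5],[0,0,-4.9],[-0.12,1,-4.9],[-0.36,3,-4.9],[-0.6,5,-4.9],[-0.84,7,-4.9],[-1.08,9,-4.9],[-1.2,10,-4.9],[-1.26,10.5,-4.9],[-1.26,10.5,-4.9]], twist=[0,0,0,0,0,0,0,0,0,0])

```text
time_s: 9.48
tcp_pos: [0.5368, -0.0666, 0.1664]
orientation: [[0.001, 0.993, 0.119], [-0.0, 0.119, -0.993], [-1.0, 0.001, 0.0]]
force: [0.1, -0.5, -0.7]
grip_width: 0.0883
```

Run:
```python
from h import *
a=cap('scene');b=cap('top');s=ctrl.sense();print(s['tcp_pos'],s['force'],inplace(np.array(s['tcp_pos'][:2])*1e3),s['grip_width'])
A=cv2.resize(a['color'][130:230,230:430],None,fx=3,fy=3,interpolation=2);B=cv2.resize(b['color'][160:260,250:450],None,fx=3,fy=3,interpolation=2)
cv2.imwrite('pics/p3.png',np.vstack([A,B])[:,:,::-1])
```

```text
[ 0.53690992 -0.06783509  0.16613062] [-0.30215018 -0.30562242  0.64972422] [[-236.81042688    0.26652304]] 0.08815888627365577
```

View pics/p3.png

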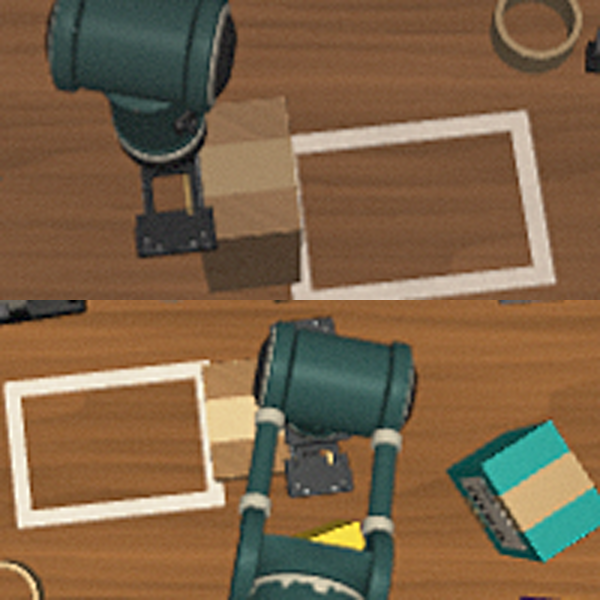

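The carton is still upright on the tape line, leading top edge at scene crop (290,160), with both fingers just behind its upper label side. Toppling now.

Call:
arm_command(claw=[1,1,1,1,1,1,1,1,1,1], delta_pos=[[-0.05,0.4,0],[-0.1,0.8,0],[-0.14,1.2,0],[-0.19,1.6,0],[-0.24,2.0,0],[-0.29,2.4,0],[-0.34,2.8,0],[-0.38,3.2,0],[-0.43,3.6,0],[-0.48,4.0,0]], twist=[0,0,0,0,0,0,0,0,0,0])

```text
time_s: 10.42
tcp_pos: [0.5317, -0.0269, 0.1657]
orientation: [[-0.0, 0.993, 0.119], [0.0, 0.119, -0.993], [-1.0, -0.0, -0.0]]
force: [-0.1, -0.7, 1.6]
grip_width: 0.0885
```

Call:
arm_command(claw=[1,1,1,1,1,1,1,1,1,1], delta_pos=[[-0.05,0.4,0],[-0.1,0.8,0],[-0.14,1.2,0],[-0.19,1.6,0],[-0.24,2.0,0],[-0.29,2.4,0],[-0.34,2.8,0],[-0.38,3.2,0],[-0.43,3.6,0],[-0.5,4.2,0]], twist=[0,0,0,0,0,0,0,0,0,0])

```text
time_s: 11.25
tcp_pos: [0.5266, 0.0148, 0.1655]
orientation: [[-0.0, 0.993, 0.118], [0.0, 0.118, -0.993], [-1.0, -0.0, -0.0]]
force: [-0.8, -0.7, 0.4]
grip_width: 0.0879
```

Run:
```python
from h import *
a=cap('scene');s=ctrl.sense();print(s['tcp_pos'],s['force'],inplace(np.array(s['tcp_pos'][:2])*1e3))
cv2.imwrite('pics/p4.png',cv2.resize(a['color'][130:240,230:430],None,fx=3,fy=3,interpolation=2)[:,:,::-1])
```

```text
[0.52644984 0.01585187 0.16548824] [-0.2221864   1.11764906 -0.62670886] [[-152.4645233     0.69463269]]
```

View pics/p4.png

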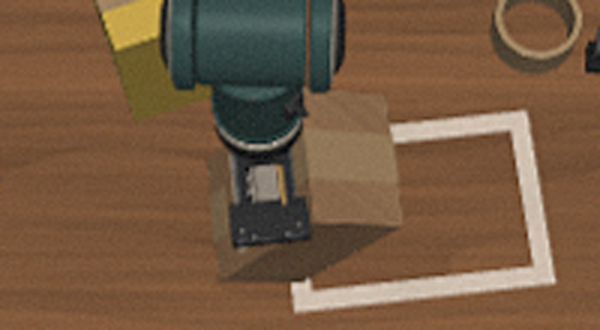

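The carton is tilted roughly 20–25° about its leading edge, foot still at crop (303,280). A little more.

Call:
arm_command(claw=[1,1,1,1,1,1,1,1,1,1], delta_pos=[[-0.05,0.4,0],[-0.1,0.8,0],[-0.14,1.2,0],[-0.19,1.6,0],[-0.24,2.0,0],[-0.29,2.4,0],[-0.34,2.8,0],[-0.38,3.2,0],[-0.38,3.2,0.5],[-0.38,3.2,2]], twist=[0,0,0,0,0,0,0,0,0,0])

```text
time_s: 12.13
tcp_pos: [0.5211, 0.0467, 0.1837]
orientation: [[-0.005, 0.993, 0.119], [-0.0, 0.119, -0.993], [-1.0, -0.005, -0.0]]
force: [-0.0, -0.1, 0.1]
grip_width: 0.0881
```

Call:
arm_command(claw=[1,1,1,1,1,1,1,1,1,1], delta_pos=[[0,0,3],[0,-1,6],[0,-4,8],[0,-8,8],[0,-12,8],[0,-16,8],[0,-20,8],[0,-24,8],[0,-26,8],[0,-26,8]], twist=[0,0,0,0,0,0,0,0,0,0])

```text
time_s: 12.97
tcp_pos: [0.5228, -0.2178, 0.266]
orientation: [[0.0, 0.993, 0.114], [-0.002, 0.114, -0.993], [-1.0, 0.0, 0.002]]
force: [0.2, 0.5, 0.8]
grip_width: 0.0881
```

Run:
```python
from h import *
a=cap('scene');b=cap('top');s=ctrl.sense();print(s['tcp_pos'],s['force'])
A=cv2.resize(a['color'][150:250,250:450],None,fx=3,fy=3,interpolation=2);B=cv2.resize(b['color'][150:250,190:390],None,fx=3,fy=3,interpolation=2)
cv2.imwrite('pics/p5.png',np.vstack([A,B])[:,:,::-1])
```

```text
[ 0.52281584 -0.21402984  0.26577909] [ 0.31318143 -0.15740843 -0.68384514]
```

View pics/p5.png

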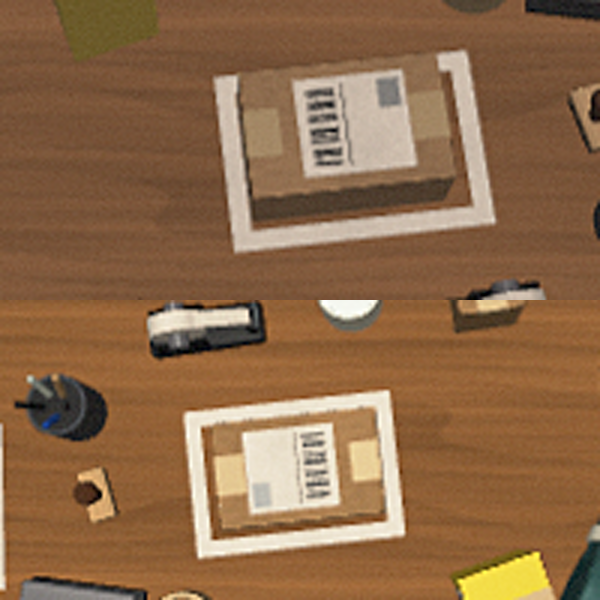

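The carton lies label up inside the rectangle with tape visible on all sides in the top view. Last, compare the bystanders with the first picture before signing off.

Run:
```python
from h import *
for n,f in(('scene','s'),('top','t')):
    c=cap(n,f+'_end.png')['color'][:,:,::-1].astype(int);p=cv2.imread(f'pics/{f}.png').astype(int)
    d=cv2.morphologyEx((np.abs(c-p).max(2)>45).astype(np.uint8),cv2.MORPH_OPEN,np.ones((2,2),np.uint8))
    k,l,st,_=cv2.connectedComponentsWithStats(d); print(n,[s.tolist() for s in st[1:] if s[4]>12])
```

```text
scene [[32, 0, 25, 53, 640], [117, 0, 5, 6, 25], [190, 0, 91, 200, 5942], [282, 0, 13, 26, 201], [293, 0, 37, 16, 145], [337, 0, 45, 70, 1622], [80, 7, 9, 10, 54], [340, 13, 5, 7, 23], [57, 27, 6, 5, 13], [20, 31, 5, 4, 15], [57, 33, 26, 34, 404], [322, 32, 21, 22, 88], [21, 35, 8, 17, 69], [313, 40, 17, 7, 52], [306, 43, 6, 3, 15], [51, 51, 6, 3, 15], [47, 56, 74, 48, 1275], [320, 60, 8, 14, 35], [327, 63, 18, 13, 76], [169, 82, 26, 33, 375], [196, 97, 7, 7, 29], [190, 107, 4, 8, 21], [330, 169, 71, 42, 1580], [277, 179, 17, 6, 65], [260, 184, 36, 18, 376], [332, 188, 13, 15, 160], [395, 211, 6, 7, 27], [386, 212, 8, 6, 25], [276, 217, 6, 4, 17], [272, 224, 6, 4, 17], [280, 224, 5, 4, 13], [286, 224, 11, 5, 30]]
top [[353, 163, 110, 187, 8327], [341, 187, 5, 11, 37], [345, 187, 32, 33, 494], [262, 192, 43, 31, 1023], [306, 197, 12, 15, 149], [412, 213, 11, 17, 107], [402, 216, 7, 4, 22], [504, 263, 121, 102, 5663], [247, 302, 103, 98, 3512], [382, 330, 129, 70, 5137], [323, 337, 22, 7, 57], [343, 348, 22, 9, 75], [372, 348, 6, 4, 16], [366, 350, 5, 4, 13], [330, 354, 10, 3, 24], [330, 379, 16, 11, 74], [347, 382, 4, 6, 17], [337, 389, 36, 11, 182], [324, 391, 21, 5, 63]]
```

Run:
```python
import cv2,numpy as np
z=lambda f,r:cv2.resize(cv2.imread('pics/'+f)[r[0]:r[1],r[2]:r[3]],(390,290),interpolation=2)
S=(60,220,140,340);T=(180,310,380,560)
cv2.imwrite('pics/cmp.png',np.vstack([np.hstack([z('s.png',S),z('s_end.png',S)]),np.hstack([z('t.png',T),z('t_end.png',T)])]))
```

```text
(no output)
```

View pics/cmp.png

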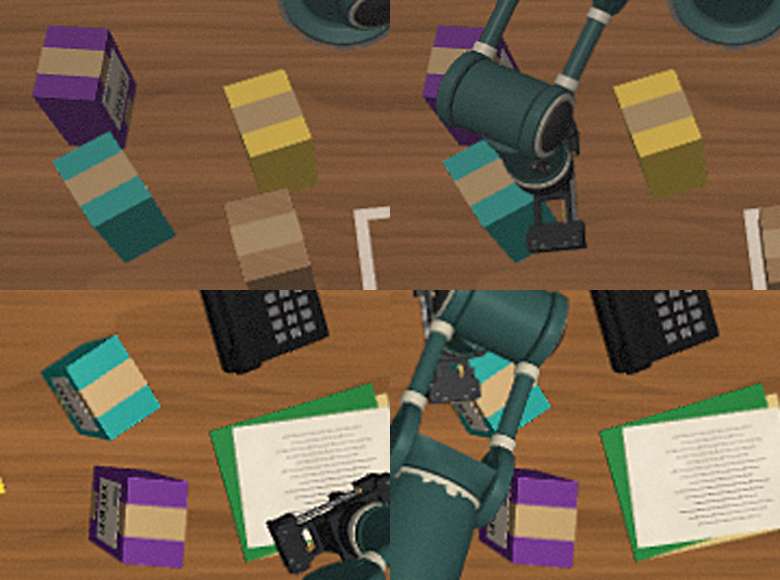

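Before and after match: purple, turquoise and yellow are unmoved, and the differences are only the arm in front of them. Handing in.

```bash
python3 -c "
from cell import ctrl
s=ctrl.sense();print(s['time_s'],s['force'],max(abs(s['dq'])));print(ctrl.sign_off())"
```

```text
13.1667 [-0.21367314  0.62723235  0.41105181] 0.01585742125808072
the job is handed in; nothing more can be done
None
```

The carton now lies flat, label up, inside the taped rectangle. I handed the job in at 13.2 s of the 42 s allowed.

- **Slide:** I pushed it upright with the narrow end of the gripper body, about 69 mm up, because the body sticks out past the fingers and the fingertips could not reach it lower down. The force readings I took were 3–4 N. Its leading edge measured about 127 mm short of the rectangle's centre. I then nudged it 4 mm further without remeasuring, to about −123 mm; the tape spans −135 to −115 mm.
- **Topple:** I pushed at about 165 mm height with the fingers open until it fell.
- **Last checks:** In the top view, tape shows all round the carton. In the scene view its far side overlaps the tape, which I put down to viewing angle. I did not measure its final position in millimetres.
- **Other things on the desk:** Comparing first and last pictures showed no moved bystanders or look-alikes, though the arm partly hid the purple and turquoise ones. The robot ended well above and behind the carton, with only sensor noise (under 1 N) on the tool.

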